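# Show a culture flask's growth face to the inspection camera

## Robot

A 6-joint arm with a two-finger parallel gripper is mounted at the origin on the work surface. World frame = base frame: x ahead of the robot, y to its left, z up, the work surface at z = 0. Lengths are in m, angles in rad, forces in N, time in s.
With the tool pointing down it reaches from about 0.275 to 0.85 m from the base axis. Payload 5.2 kg.
Tool frame: the origin (TCP) lies midway between the tips of the shut fingers; the grasp point (between the pads) lies 19 mm behind it; z points along the fingers, y is the line along which they close (so a half turn about z gives the same grasp; the last joint's range is limited). The gripper opens to 85 mm and grips with 20 to 120 N. Pads are 22 mm wide; open, the fingers measure 114 mm over their backs; the gripper's body (76 mm by 85 mm) begins 54 mm behind the grasp point. The pads swing forward as they close: fully open they stand 13 mm farther back than shut.
Start: joints at [1.124, 0.259, 1.535, -0, 1.348, -0.203], TCP at [0.133, 0.534, 0.231] pointing down, gripper open.
Joint ranges: [-3.14, 3.14], [-0.91, 2.08], [0.19, 2.58], [-1.22, 4.36], [0.22, 2.71], [-3.12, 3.12]. Speed limits (rad/s): [2.57, 2.57, 3.14, 3.14, 3.14, 3.14].

## Interface

Orientations are given as a unit quaternion [w, x, y, z].
In Python, from plant import get_state, camera, camera_model, finish_job gives the robot as it stands.
- The arm moves only by the tool step_arm, never from a script. Its argument "commands" is a list of rows, each a list of 3 entries, a list of its own where there are three numbers: the turn, a rotation vector about the tool's x, y, z in rad, then the shift along the tool's x, y, z in cm, then the opening, from 0 (shut) to 1 (fully open). A call has 1 to 10 rows; each row is the pose to reach, as a shift and turn from the pose commanded when the call began, along the tool's axes at that moment; what a row does not reach only later rows make up. A row lasts 1/8 s, in which the tool goes at most 62.5 mm and 10.7 degrees, less where a joint would pass 70% of its speed; a pose out of reach is approached as far as the arm can. A call with a gripper value outside its range is refused whole. The fingers move at their own pace and stop on an object; "force" is the grip in N (left out, the last holds). Time passes only in rows, so rows that repeat a pose let the fingers close. It gives the time, the measured TCP pose, the force, the opening and the grip force at its end, in the units of the state.
- get_state(): the state, without advancing time (a new reading comes with each control period).
- camera(name): name is "side" or "top"; returns the picture (420x560x3 uint8, red, green, blue); there is no depth.
- camera_model(name): a dict with "intrinsics" (3x3 intrinsics, pixels), "D" ([k1, k2, p1, p2, k3] as OpenCV has them; the pictures are not rectified), "rvec" (rotation vector, rad) and "tvec" (3), from world to camera coordinates, as OpenCV has them. Camera axes: x right, y down, z forward; pixel columns grow to the right and rows downward; lengths in m; the calibration is good to about 2 mm. A picture is of the moment at which its call begins. camera_model takes no time and is no camera call.
- finish_job(): hands the job in; it is judged then, once.
The state is a dict: "time": time; "qpos": joint angles; "dq": joint speeds; "tau": joint torques, N m; "tcp_pos": TCP position; "ee_rot": TCP orientation; "contact_force": force on the tool from outside, world axes, zero at the start; "moment": the same for the moment, N m; "gripper_width": opening from 0.0 (shut) to 1.0 (fully open); "grip_force": force on a finger pad.
Only numpy, scipy, OpenCV 4.12 (cv2) and the standard library are available. Lean on these libraries where they do the work, as an engineer would, in place of code of your own. Each camera call takes 0.05 s, during which the arm holds its last target. There are 200 camera calls.

## Task

Take the large culture flask out of the flask rack and hold it up to the inspection camera: cap end up and not leaning sideways in its picture, growth face (the broad face on the side the neck leans away from) square to the lens, with the middle of that face on the lens axis 15 cm in front of the glass. Finish while holding it still there, carried by the gripper alone. Do not touch the camera or its stand, leave the two small flasks standing in the rack and do not disturb the other things on the bench.

Things in the scene. Friction and masses are not known exactly. Their poses are not given: they have to be found in the camera images.
- flask_large: Large culture flask, rigid clear plastic, white screw cap, standing on end in one of the rack's bays, about 45 g. Body 26 mm thick (x), 51 wide (y), 66 high; shoulders to 77; neck and 27 mm cap lean 25 degrees to -x; 102 high over all. Origin: centre of underside; z to the cap end, x out of the growth face. Narrow sides (y faces, 51 mm apart) are free of the rack from 22 mm above the underside up.
- growth_face (a point): middle of the large flask's growth face: 13 mm from the flask's origin along its x and 33 mm up its z; axes as the flask's
- flask_small_a: one of two identical small culture flasks of the same make, standing in another bay of the rack: body 21 x 36 x 48 mm high, overall height about 77 mm. Origin at the centre of its underside, z up, x out of its growth face. It stays where it is.
- flask_small_b: one of two identical small culture flasks of the same make, standing in another bay of the rack: body 21 x 36 x 48 mm high, overall height about 77 mm. Origin at the centre of its underside, z up, x out of its growth face. It stays where it is.
- flask_rack: grey plastic flask rack, fixed, foot 172 x 78 mm, three bays in a row along its x (centres at -52, 0 and 52 mm), each about 48 x 54 mm inside; bay floor 5 mm and walls 27 mm above the bench. Origin at the centre of its underside. The flasks stand with their axes within 6 degrees of the rack's, growth faces to its +x.
- camera_stand: column stand of the inspection camera, fixed: steel foot 150 x 120 x 14 mm, column 16 mm thick and 357 mm high standing 55 mm behind the foot's centre. Origin at the centre of the foot's underside; the camera looks towards its -x and down.
- lens_glass (a point): middle of the front glass of the camera lens, 262 mm above the bench, level with the front of the 80 mm ring light around it. x points out of the lens along its axis, always 30 degrees below level; y is level; z points up and forward. The camera behind it is 125 mm long and does not move.
- view_point (a point): the point on the lens axis 150 mm in front of the lens glass, 187 mm above the bench, where the middle of the growth face is to be held; axes as lens_glass, so the flask's x must point against this x, and the flask's z along this z
- well_plate: clear 24-well plate lying on the bench, 86 x 128 x 15 mm, loose. Origin at the centre of its underside.
- marker: marker pen lying on the bench, 125 mm long along its x, 13 mm thick, loose. Origin under its middle.
- tube_cap: blue screw cap lying on the bench, 34 mm across, 13 mm high, loose. Origin at the centre of its underside.
- reagent_bottle: small reagent bottle standing on the bench, 56 mm across, 105 mm high, loose. Origin at the centre of its underside.
- tube_rack: green rack with capped 50 ml tubes, fixed, 96 x 140 mm, 117 mm high at the caps. Origin at the centre of its underside.
Not all that is in view belongs to the job. What is shaped like the flask_large but pink is not meant.

How it is judged:
By the outcome, as a careful person would: the job done as asked, in the order asked, and still so for the second after the job is handed in, while the arm keeps its last pose, push and grip.
It also fails if it takes over 38 s, if anything falls off the work surface, if the arm or the gripper's body presses on something with over 40 N, if the wrist force passes 120 N, or if a joint passes its speed limit or range.

## Working session

There is one attempt and no reset: what is moved stays moved. The work goes in short steps, Python scripts to look and compute and a tool call to move; the robot and the scene stay as the last step left them, time stands still between calls to the robot, and variables do not carry over. Pictures are saved under pics/ and viewed, at most 10 in all, crops included, and the job is handed in when it is done.

Besides the shell and the picture viewer there is one more tool, called after "Emit:" as name([rows], argument=value, ...), one row to a line, values as JSON. step_arm: Moves the arm, as the interface text tells. Its arguments: {"type":"object","properties":{"commands":{"type":"array"},"force":{"type":"number"}},"required":["commands"]}

```bash
mkdir -p pics
python3 - <<'E'
from plant import *
import cv2,numpy as np
print(get_state())
for n in("side","top"):
    m=camera_model(n);print(n,m)
    im=camera(n);cv2.imwrite(f"pics/{n}0.png",cv2.cvtColor(im,cv2.COLOR_RGB2BGR))
E
```

```text
{'time': 0.0, 'qpos': array([ 1.12418940e+00,  2.59377565e-01,  1.53608483e+00,  3.39465387e-06,
        1.34801006e+00, -2.02781166e-01]), 'dq': array([ 0.00037132,  0.00036091, -0.00083366, -0.00056254, -0.00123899,
       -0.00050314]), 'tau': array([ 4.57246188e-04, -4.46016777e+01, -2.90572768e+01, -5.31978658e-04,
        1.18682859e-02, -9.97853107e-06]), 'tcp_pos': array([0.13251128, 0.5332515 , 0.2304554 ]), 'ee_rot': array([-3.01414212e-04,  1.21611430e-01,  9.92577340e-01, -8.90260308e-04]), 'contact_force': array([ 0.70288783, -0.37296518,  0.57042619]), 'moment': array([-0.00377208,  0.01685605,  0.05657659]), 'grip_force': 0.0, 'gripper_width': 1.0000630073697319}
side {'intrinsics': array([[452.19604034,   0.        , 279.64260452],
       [  0.        , 452.19604034, 209.0043829 ],
       [  0.        ,   0.        ,   1.        ]]), 'D': array([-0.06845172,  0.        ,  0.        ,  0.        ,  0.        ]), 'rvec': array([ 2.21264068, -0.7849311 ,  0.35869595]), 'tvec': array([-0.44455222,  0.41290897,  0.78584846])}
top {'intrinsics': array([[385.73128187,   0.        , 283.68103494],
       [  0.        , 385.73128187, 208.90464391],
       [  0.        ,   0.        ,   1.        ]]), 'D': array([0.02838651, 0.        , 0.        , 0.        , 0.        ]), 'rvec': array([ 2.14431122, -2.13319947,  0.19168281]), 'tvec': array([0.04359112, 0.64910489, 1.04334311])}
```

View pics/side0.png

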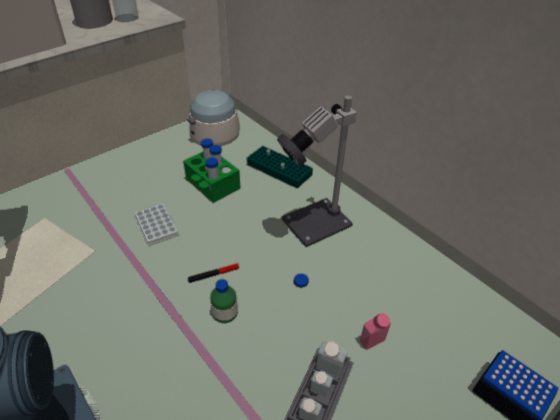

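View pics/top0.png

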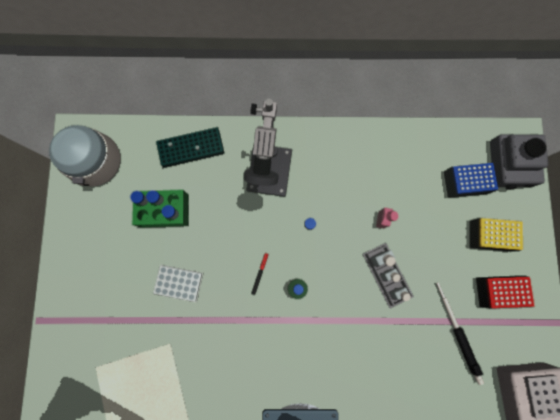

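The side view shows the rack at about (320,380) with three flasks, and the inspection camera with its lens at (292,148), foot at (317,221). The top view shows the rack at (388,275) and the camera foot at (270,170). Next I'll enlarge these regions.

```bash
cat > h.py <<'E'
import numpy as np,cv2
from plant import *
from scipy.spatial.transform import Rotation as R
M={n:camera_model(n) for n in("side","top")}
def ray(n,uv):
    m=M[n];p=cv2.undistortPoints(np.array([[uv]],float),m["intrinsics"],m["D"])[0,0]
    A=cv2.Rodrigues(m["rvec"])[0];d=A.T@np.array([*p,1]);return -A.T@m["tvec"],d/np.linalg.norm(d)
def onz(n,uv,z):
    c,d=ray(n,uv);return c+d*(z-c[2])/d[2]
def tri(us,ut):
    (a,d),(b,e)=ray("side",us),ray("top",ut)
    s=np.linalg.lstsq(np.c_[d,-e],b-a,rcond=None)[0];p,q=a+s[0]*d,b+s[1]*e
    return (p+q)/2,np.linalg.norm(p-q)
def proj(n,P):
    m=M[n];return cv2.projectPoints(np.array(P,float).reshape(-1,3),m["rvec"],m["tvec"],m["intrinsics"],m["D"])[0][:,0]
def crop(im,x,y,w,h,k):
    return cv2.resize(im[y:y+h,x:x+w],None,fx=k,fy=k,interpolation=cv2.INTER_CUBIC)
E
python3 - <<'E'
from h import *
s,t=cv2.imread("pics/side0.png"),cv2.imread("pics/top0.png")
a=np.hstack([crop(s,270,320,100,100,4),crop(t,350,230,80,80,5)])
cv2.imwrite("pics/c1.png",cv2.convertScaleAbs(a,alpha=1.3))
b=np.hstack([crop(s,255,85,110,165,3.6)[:594],crop(t,230,90,72,120,4.95)[:594]])
cv2.imwrite("pics/c2.png",cv2.convertScaleAbs(b,alpha=1.5));print(b.shape)
E
```

```text
(594, 752, 3)
```

View pics/c1.png

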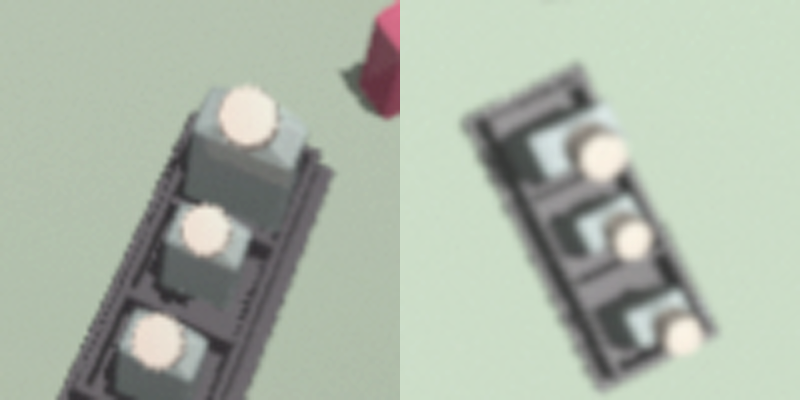

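View pics/c2.png

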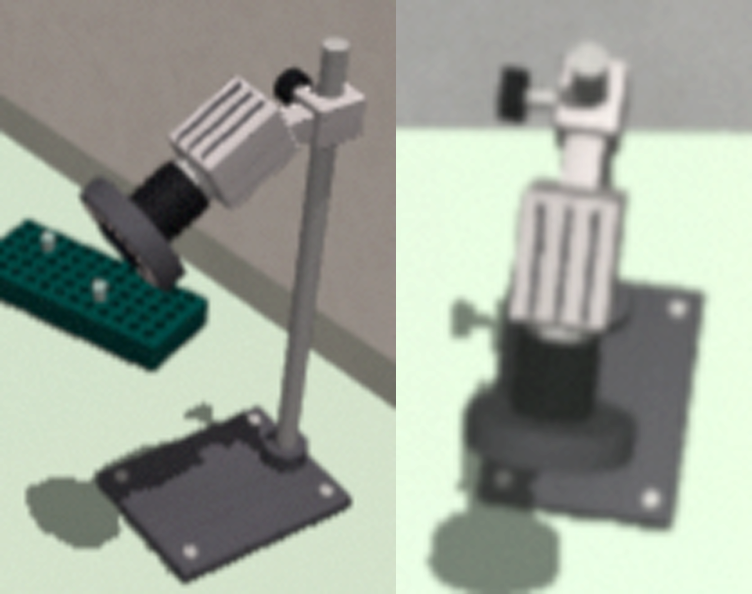

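The top flask in the rack is the large one (side crop: cap (248,115), body (190–305, 90–220); top crop: cap (603,155)). The lens/ring-light disc is at side crop (133,233), and the camera body axis is clear in both views. Now the measurements.

Run:
```python
from h import *
S=lambda x,y:(270+x/4-.5+.125,320+y/4-.375)
T=lambda x,y:(350+(x-400)/5-.4,230+y/5-.4)
np.set_printoptions(precision=4,suppress=True)
print("rack top corners z=.005")
q=np.array([onz("top",T(*c),.005) for c in [(465,120),(580,68),(718,332),(603,388)]])
print(q[:,:2],np.linalg.norm(q-np.roll(q,-1,0),axis=1),q.mean(0))
# cap blobs
for n,f in(("side",(270,320,370,420)),("top",(350,230,430,310))):
    im=cv2.imread(f"pics/{n}0.png");hsv=im.astype(int)
    m=((hsv[...,2]-hsv[...,0]>8)&(hsv.min(2)>140)).astype(np.uint8)
    z=np.zeros_like(m);z[f[1]:f[3],f[0]:f[2]]=m[f[1]:f[3],f[0]:f[2]]
    k,l,st,c=cv2.connectedComponentsWithStats(z)
    for i in range(1,k):
        if st[i,4]>20:print(n,st[i],c[i])
for s,t in[((248,115),(603,155)),((205,230),(632,240)),((158,340),(685,335))]:
    print("cap",tri(S(*s),T(*t)))
C=lambda x,y:(255+x/3.6-.36,85+y/3.6-.36)
U=lambda x,y:(230+(x-396)/4.95-.4,90+y/4.95-.4)
for nm,s,t in[("coltop",(336,44),(590,55)),("clampR?",(363,95),(625,68)),("screwNear",(189,551),(651,498)),("screwcol",(256,420),(503,478)),("screw r",(326,490),(678,307))]:
    print(nm,tri(C(*s),U(*t)))
print("cams",ray("side",(280,209))[0],ray("top",(280,209))[0])
```

```text
rack top corners z=.005
[[ 0.5263 -0.1846]
 [ 0.557  -0.253 ]
 [ 0.4065 -0.3256]
 [ 0.375  -0.2584]] [0.075  0.1671 0.0742 0.1683] [ 0.4662 -0.2554  0.005 ]
side [325 341  14  15 166] [331.6446 348.0361]
side [316 372  12  11 105] [320.9238 376.8762]
side [303 399  13  13 121] [308.7851 404.719 ]
top [387 257   9   9  63] [390.5556 260.9206]
top [393 274   7   8  37] [396.2432 277.7297]
top [404 294   7   8  42] [406.5714 297.1905]
cap (array([ 0.5027, -0.238 ,  0.0959]), np.float64(0.0013698724020557336))
cap (array([ 0.4582, -0.2588,  0.0718]), np.float64(0.0005266636560369052))
cap (array([ 0.4077, -0.284 ,  0.0736]), np.float64(0.0017190577551545751))
coltop (array([0.8328, 0.0838, 0.3552]), np.float64(0.0020446453334005913))
clampR? (array([0.8434, 0.068 , 0.3228]), np.float64(0.0011397950599182016))
screwNear (array([0.7116, 0.055 , 0.0121]), np.float64(0.0021743923489198945))
screwcol (array([0.748 , 0.1064, 0.0755]), np.float64(0.09966788389546773))
screw r (array([0.832 , 0.0389, 0.0106]), np.float64(0.0015663508877247214))
cams [ 0.1486 -0.5026  0.8432] [0.4655 0.0585 1.1365]
```

Run:
```python
from h import *
s,t=cv2.imread("pics/side0.png"),cv2.imread("pics/top0.png")
f=lambda im,x,y,a:cv2.convertScaleAbs(crop(im,x,y,50,37,8),alpha=a)
a=np.vstack([np.hstack([f(s,272,132,1.8),f(t,238,162,2.)]),np.hstack([f(s,312,339,1.3),f(t,366,243,1.1)])])
cv2.imwrite("pics/c3.png",a)
```

```text
(no output)
```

View pics/c3.png

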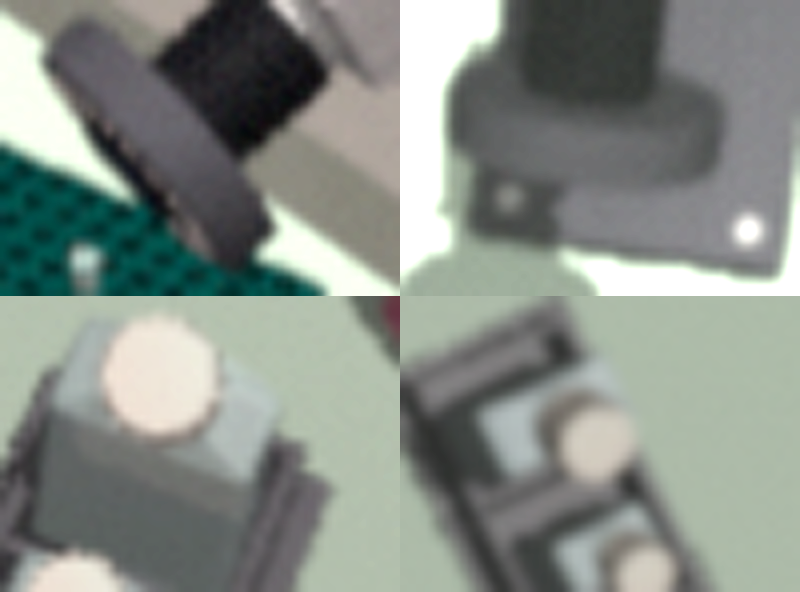

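The crop shows the ring disc centre at side pane (160,145) and top pane (587,130). The large flask's body-top corners in the side pane are about (50,402), (240,482), (278,412) and (80,322).

Run:
```python
from h import *
np.set_printoptions(precision=4,suppress=True)
g=lambda x,y,ox,oy,px,py:(ox+(x-px)/8-.44,oy+(y-py)/8-.44)
RS=lambda x,y:g(x,y,272,132,0,0)
RT=lambda x,y:g(x,y,238,162,400,0)
FS=lambda x,y:g(x,y,312,339,0,296)
FT=lambda x,y:g(x,y,366,243,400,296)
print("ring",tri(RS(160,145),RT(587,130)))
a,b=onz("top",RT(452,112),.27),onz("top",RT(722,130),.27);print("diam ends",a,b,np.linalg.norm(a-b),np.degrees(np.arctan2(*(b-a)[:2])))
sc=onz("top",RT(748,231),.014);sb=onz("top",(230+(678-396)/4.95-.4,90+307/4.95-.4),.014);print("screws",sc,sb)
fc=onz("top",RT(775,278),.0);print("foot corner",fc, np.degrees(np.arctan2(*(sb-sc)[1::-1])))
q=np.array([onz("side",FS(*c),.071) for c in[(50,402),(240,482),(278,412),(80,322)]])
print(q[:,:2],np.linalg.norm(q-np.roll(q,-1,0),axis=1),q.mean(0))
q=np.array([onz("top",FT(*c),.071) for c in[(478,405),(605,358),(635,400),(510,485)]])
print(q[:,:2],np.linalg.norm(q-np.roll(q,-1,0),axis=1),q.mean(0))
print("cap",tri(FS(160,378),FT(597,440)))
```

```text
ring (array([0.6863, 0.1015, 0.268 ]), np.float64(0.0022814971225036517))
diam ends [0.6898 0.1411 0.27  ] [0.6851 0.0631 0.27  ] 0.0780805333219934 -176.50277560949448
screws [0.7114 0.0546 0.014 ] [0.8316 0.0385 0.014 ]
foot corner [0.6965 0.0443 0.    ] -7.597843465601806
[[ 0.4885 -0.2175]
 [ 0.5087 -0.2606]
 [ 0.5284 -0.2535]
 [ 0.5086 -0.2064]] [0.0476 0.0209 0.0511 0.0229] [ 0.5086 -0.2345  0.071 ]
[[ 0.5159 -0.2051]
 [ 0.5322 -0.2494]
 [ 0.5179 -0.2591]
 [ 0.4888 -0.215 ]] [0.0472 0.0172 0.0528 0.0288] [ 0.5137 -0.2322  0.071 ]
cap (array([ 0.5027, -0.2382,  0.0946]), np.float64(0.0017012377494813864))
```

```bash
cat >> h.py <<'E'
np.set_printoptions(precision=4,suppress=True)
def rot(yaw,pitch=0):  # flask frame -> tool: tool z=-flask z, tool y=-flask y ; pitch tips flask x up (deg)
    F=R.from_euler("z",yaw,degrees=True)*R.from_euler("y",-pitch,degrees=True)
    return F,F*R.from_euler("y",180,degrees=True)*R.from_euler("z",180,degrees=True)
def goto(p,Rt):
    s=get_state();R0=R.from_quat(s["ee_rot"],scalar_first=True)
    print("t",s["time"],"tcp",s["tcp_pos"],"turn",(R0.inv()*Rt).as_rotvec(),"shift cm",R0.inv().apply(np.array(p)-s["tcp_pos"])*100,"F",s["contact_force"],"grip",s["grip_force"],s["gripper_width"])
E
python3 - <<'E'
from h import *
F,T=rot(24.5);print(T.as_matrix());goto([.511,-.2335,.20],T)
E
```

```text
[[ 0.91    0.4147  0.    ]
 [ 0.4147 -0.91    0.    ]
 [ 0.      0.     -1.    ]]
t 0.1 tcp [0.1326 0.5333 0.2306] turn [-0.0011  0.0018  2.4702] shift cm [-55.2385 -65.2722   3.1425] F [-0.002  -0.1233 -0.0544] grip 0.0 0.9973935191024187
```

Emit:
step_arm([
  [[0,0,2.47],[-55.24,-65.27,0],1],
  [[0,0,2.47],[-55.24,-65.27,0],1],
  [[0,0,2.47],[-55.24,-65.27,0],1],
  [[0,0,2.47],[-55.24,-65.27,0],1],
  [[0,0,2.47],[-55.24,-65.27,0],1],
  [[0,0,2.47],[-55.24,-65.27,0],1],
  [[0,0,2.47],[-55.24,-65.27,0],1],
  [[0,0,2.47],[-55.24,-65.27,0],1],
  [[0,0,2.47],[-55.24,-65.27,0],1],
  [[0,0,2.47],[-55.24,-65.27,0],1],
])

```text
time: 1.35
tcp_pos: [0.4098, -0.0288, 0.2313]
ee_rot: [-0.0, 0.874, 0.486, 0.0]
contact_force: [1.0, 1.7, 0.2]
gripper_width: 0.999
grip_force: 0.0
```

Run:
```python
from h import *
F,T=rot(24.5);goto([.511,-.2335,.20],T);print(get_state()["qpos"])
```

```text
t 1.35 tcp [ 0.4098 -0.0288  0.2313] turn [-0.     -0.0004  0.5882] shift cm [-12.0685  19.3926   3.1251] F [1.0226 1.6752 0.247 ] grip 0.0 0.9986267545355891
[-0.3435  0.0011  1.8372  0.0004  1.3031  0.2114]
```

Emit:
step_arm([
  [[0,0,0.588],[-12.07,19.39,3.1],1],
  [[0,0,0.588],[-12.07,19.39,3.1],1],
  [[0,0,0.588],[-12.07,19.39,3.1],1],
  [[0,0,0.588],[-12.07,19.39,3.1],1],
  [[0,0,0.588],[-12.07,19.39,3.1],1],
  [[0,0,0.588],[-12.07,19.39,3.1],1],
  [[0,0,0.588],[-12.07,19.39,3.1],1],
])

```text
time: 2.22
tcp_pos: [0.5116, -0.2294, 0.2006]
ee_rot: [-0.0, 0.976, 0.216, -0.0]
contact_force: [-0.4, 0.1, -0.4]
gripper_width: 1.002
grip_force: 0.0
```

Run:
```python
from h import *
F,T=rot(24.5);goto([.511,-.2335,.20],T)
s,t=[cv2.cvtColor(camera(n),cv2.COLOR_RGB2BGR) for n in("side","top")]
a=np.hstack([crop(s,285,290,100,130,4),crop(t,345,210,100,130,4)])
cv2.imwrite("pics/c4.png",cv2.convertScaleAbs(a,alpha=1.3))
```

```text
t 2.225 tcp [ 0.5116 -0.2294  0.2006] turn [-0.0003 -0.      0.0085] shift cm [-0.2295  0.341   0.0581] F [-0.4273  0.0706 -0.3729] grip 0.0 1.0020810814992878
```

View pics/c4.png

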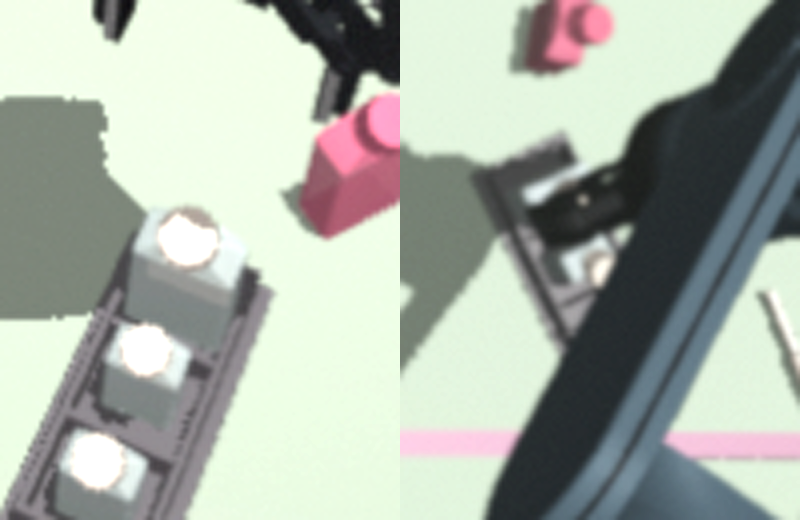

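The gripper hovers over the large flask (side: fingers at (115,20) and (330,90) straddle it) and nothing has moved. I'll descend partway and recheck.

Emit:
step_arm([
  [[0,0,0],[0,0,4],1],
  [[0,0,0],[0,0,7],1],
  [[0,0,0],[0,0,7],1],
  [[0,0,0],[0,0,7],1],
])

```text
time: 2.82
tcp_pos: [0.5127, -0.2308, 0.1318]
ee_rot: [0.001, 0.976, 0.216, 0.001]
contact_force: [0.1, 0.5, -0.5]
gripper_width: 1.001
grip_force: 0.0
```

Run:
```python
from h import *
F,T=rot(24.5);goto([.511,-.2335,.041],T)
```

```text
t 2.825 tcp [ 0.5127 -0.2308  0.1318] turn [ 0.0017 -0.001   0.0078] shift cm [-0.2789  0.1543  9.0766] F [ 0.1308  0.5278 -0.5366] grip 0.0 1.0006061756126863
```

Emit:
step_arm([
  [[0,0,0],[-0.25,0.15,3],1],
  [[0,0,0],[-0.25,0.15,5],1],
  [[0,0,0],[-0.25,0.15,7],1],
  [[0,0,0],[-0.25,0.15,8.2],1],
  [[0,0,0],[-0.25,0.15,9.1],1],
  [[0,0,0],[-0.25,0.15,9.1],1],
  [[0,0,0],[-0.25,0.15,9.1],1],
], force=35)

```text
time: 3.7
tcp_pos: [0.5109, -0.2334, 0.04]
ee_rot: [0.0, 0.976, 0.216, 0.0]
contact_force: [-0.4, 0.4, 0.2]
gripper_width: 0.999
grip_force: 0.0
```

Emit:
step_arm([
  [[0,0,0],[0,0,0],0.75],
  [[0,0,0],[0,0,0],0.65],
  [[0,0,0],[0,0,0],0.5],
  [[0,0,0],[0,0,0],0.4],
  [[0,0,0],[0,0,0],0.4],
  [[0,0,0],[0,0,0],0.4],
], force=35)

```text
time: 4.45
tcp_pos: [0.5107, -0.2334, 0.0397]
ee_rot: [0.0, 0.976, 0.216, 0.0]
contact_force: [0.2, 0.8, 4.7]
gripper_width: 0.591
grip_force: 37.5
```

Run:
```python
from h import *
F,T=rot(24.5);goto([.511,-.2335,.041],T)
```

```text
t 4.45 tcp [ 0.5107 -0.2334  0.0397] turn [ 0.0007 -0.0004  0.0071] shift cm [ 0.0224  0.0251 -0.126 ] F [0.1876 0.7827 4.734 ] grip 37.499459981918335 0.5908118500527709
```

Emit:
step_arm([
  [[0,0,0],[0,0,-2],0.4],
  [[0,0,0],[0,0,-5],0.4],
  [[0,0,0],[0,0,-9],0.4],
  [[0,0,0],[0,0,-14],0.4],
  [[0,0,0],[0,0,-18],0.4],
  [[0,0,0],[0,0,-18],0.4],
  [[0,0,0],[0,0,-18],0.4],
])

```text
time: 5.32
tcp_pos: [0.5097, -0.2327, 0.2181]
ee_rot: [-0.001, 0.976, 0.216, -0.001]
contact_force: [-0.1, -0.2, -1.0]
gripper_width: 0.589
grip_force: 37.0
```

Run:
```python
from h import *
F,T=rot(24.5);goto([.511,-.2335,.22],T)
s,t=[cv2.cvtColor(camera(n),cv2.COLOR_RGB2BGR) for n in("side","top")]
p=proj("side",[.511,-.2335,.20])[0].astype(int);print(p)
cv2.imwrite("pics/s2.png",s)
a=np.hstack([crop(s,p[0]-55,p[1]-50,110,135,3.6),crop(s,285,290,100,122,4)[:486]])
cv2.imwrite("pics/c5.png",cv2.convertScaleAbs(a,alpha=1.3));print(a.shape)
```

```text
t 5.325 tcp [ 0.5097 -0.2327  0.2181] turn [-0.0017  0.001   0.0072] shift cm [ 0.0797  0.1255 -0.1894] F [-0.1225 -0.2077 -1.0056] grip 37.00303673744202 0.5886805815589045
[339 311]
(486, 796, 3)
```

View pics/c5.png

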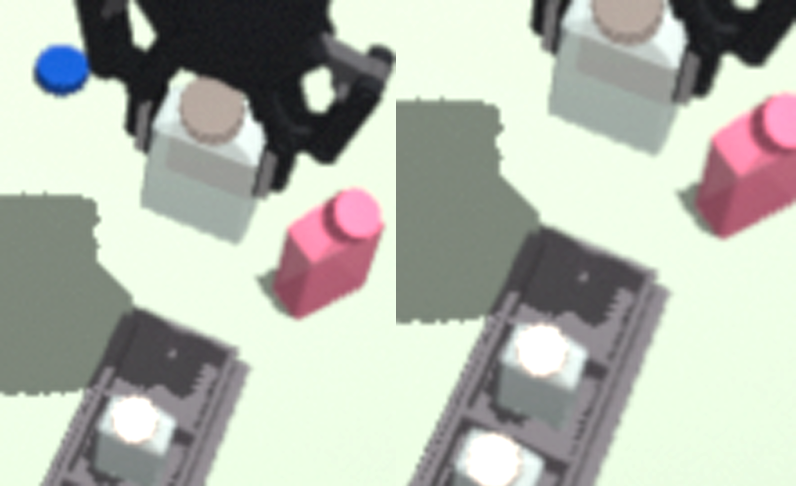

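The large flask is held upright, and both small flasks still stand in the rack. The -x face's lower edge runs (141,206)–(240,243) in the left pane, so I'll use it to find the flask's offset in the grasp.

Run:
```python
from h import *
f=lambda x,y:(284+x/3.6-.36,261+y/3.6-.36)
s=get_state();R0=R.from_quat(s["ee_rot"],scalar_first=True);zb=s["tcp_pos"][2]-.0347
for z,c in((zb,[(141,206),(240,243)]),(zb+.066,[(152,131),(263,168)])):
    q=np.array([onz("side",f(*k),z) for k in c]);print(q,np.linalg.norm(q[1]-q[0]))
    print("tool frame mid mm",R0.inv().apply(q.mean(0)-s["tcp_pos"])*1000, "edge",R0.inv().apply(q[1]-q[0])*1000)
h=np.array([-np.cos(np.radians(7.4)),np.sin(np.radians(7.4)),0]);ax=h*np.cos(np.pi/6)+[0,0,-.5]
L=np.array([.680,.103,.262]);V=L+.15*ax;print("axis",ax,"view",V)
F,T=rot(-7.4,30);print(F.as_matrix())
for dx in(0,.003):
  # flask origin in tool frame: (dx,0,.0347); tool x = flask x
  face=np.array([dx+.013,0,.0347-.033]);p=V-T.apply(face);print(dx,p)
goto(p,T)
```

```text
[[ 0.4899 -0.2168  0.1826]
 [ 0.5119 -0.261   0.1826]] 0.049385765788747565
tool frame mid mm [-10.3308   2.3147  34.7121] edge [ 1.3597 49.3668 -0.1681]
[[ 0.4866 -0.2198  0.2486]
 [ 0.5107 -0.2649  0.2486]] 0.05118634812974136
tool frame mid mm [-13.9742   4.2989 -31.2882] edge [ 2.9139 51.103  -0.1769]
axis [-0.8588  0.1115 -0.5   ] view [0.5512 0.1197 0.187 ]
[[ 0.8588  0.1288 -0.4958]
 [-0.1115  0.9917  0.0644]
 [ 0.5     0.      0.866 ]]
0 [0.5392 0.1213 0.182 ]
0.003 [0.5366 0.1216 0.1805]
t 5.425 tcp [ 0.5094 -0.2325  0.2173] turn [-0.1503  0.5123  0.5502] shift cm [ 17.3856 -30.9601   3.7525] F [-0.4685 -0.5322 -0.4102] grip 36.99758291244507 0.5911430542528506
```

Emit:
step_arm([
  [[-0.025,0.085,0.092],[2.9,-5.2,0.6],0.4],
  [[-0.05,0.171,0.183],[5.8,-10.3,1.2],0.4],
  [[-0.075,0.256,0.275],[8.7,-15.5,1.9],0.4],
  [[-0.1,0.342,0.367],[11.5,-20.6,2.5],0.4],
  [[-0.125,0.427,0.459],[14.4,-25.8,3.1],0.4],
  [[-0.15,0.512,0.55],[17.4,-31.0,3.7],0.4],
  [[-0.15,0.512,0.55],[17.4,-31.0,3.7],0.4],
  [[-0.15,0.512,0.55],[17.4,-31.0,3.7],0.4],
  [[-0.15,0.512,0.55],[17.4,-31.0,3.7],0.4],
])

```text
time: 6.55
tcp_pos: [0.537, 0.1212, 0.1813]
ee_rot: [0.018, 0.964, -0.061, 0.259]
contact_force: [-0.6, -0.7, -0.7]
gripper_width: 0.592
grip_force: 37.1
```

Run:
```python
from h import *
F,T=rot(-7.4,30);goto([.5379,.1215,.1813],T);print(get_state()["qpos"])
s,t=[cv2.cvtColor(camera(n),cv2.COLOR_RGB2BGR) for n in("side","top")]
cv2.imwrite("pics/s3.png",s);cv2.imwrite("pics/t3.png",t)
for n in("side","top"):print(proj(n,[[.5512,.1197,.187],[.68,.103,.262]]))
a=np.hstack([crop(s,215,100,110,150,4)[:600],crop(t,215,120,89,150,4)[:600]])
cv2.imwrite("pics/c6.png",cv2.convertScaleAbs(a,alpha=1.4));print(a.shape)
```

```text
t 6.55 tcp [0.537  0.1212 0.1813] turn [ 0.0016 -0.0006  0.0026] shift cm [ 0.0723 -0.0425  0.0367] F [-0.6037 -0.6797 -0.7299] grip 37.070258259773254 0.5917817197213819
[ 0.092   0.0671  2.033  -0.2188  0.5388  1.9491]
[[237.4005 198.9427]
 [288.3461 152.778 ]]
[[254.5779 238.8431]
 [260.6652 180.6556]]
(600, 796, 3)
```

View pics/c6.png

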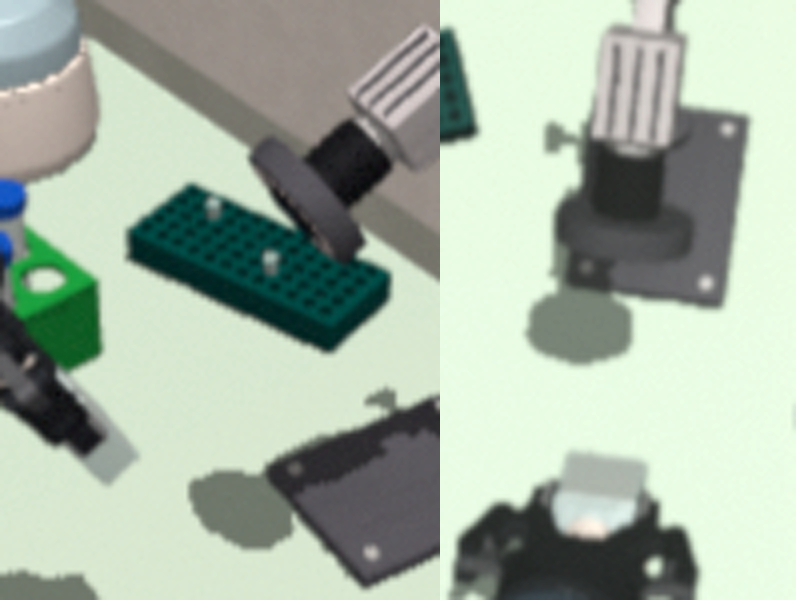

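Side pane: the flask's -y bottom corners are at (138,457) and (107,485), and it tips back as intended. Top pane: the growth face's lower edge runs (568,452)–(648,460), centred in front of the lens. I'll check these against prediction.

Run:
```python
from h import *
S=lambda x,y:(215+x/4-.375,100+y/4-.375)
T_=lambda x,y:(215+(x-440)/4-.375,120+y/4-.375)
F,T=rot(-7.4,30);V=np.array([.5512,.1197,.187])
exp=lambda x,y,z:V+F.apply([x-.013,y,z-.033])
print("corner meas",tri(S(138,457),T_(648,459)),"exp",exp(.013,-.0255,0))
pr=lambda n,P,o,k=4:((proj(n,P)[0]-o)+.375)*4
print("exp side growth corner",pr("side",exp(.013,-.0255,0),(215,100)),"back",pr("side",exp(-.013,-.0255,0),(215,100)))
print("exp top L,R",pr("top",exp(.013,.0255,0),(215,120))+[440,0],pr("top",exp(.013,-.0255,0),(215,120))+[440,0])
print("exp top shoulder z66 L,R",pr("top",exp(.013,.0255,.066),(215,120))+[440,0],pr("top",exp(.013,-.0255,.066),(215,120))+[440,0])
m,_=tri(S(138,457),T_(648,459))
print("err in flask axes mm",F.inv().apply(m-exp(.013,-.0255,0))*1000)
L,Rr=onz("top",T_(568,452),m[2]),onz("top",T_(648,459),m[2]);print("edge yaw",np.degrees(np.arctan2(*(L-Rr)[1::-1]))-90)
# camera stand yaw and lens again
RL,RR=onz("top",T_(556,225),.27),onz("top",T_(693,236),.27);print((RL+RR)/2,np.degrees(np.arctan2(*(RL-RR)[1::-1]))-90)
# camera body edges (left,right) at z~.31
for a,b in(((605,30),(593,135)),((686,38),(671,148))):
    A,B=onz("top",T_(*a),.34),onz("top",T_(*b),.30);print("body edge yaw",np.degrees(np.arctan2(*(A-B)[1::-1])))
```

```text
corner meas (array([0.5639, 0.0923, 0.1553]), np.float64(0.004055949257854368)) exp [0.5643 0.0923 0.1584]
exp side growth corner [142.0684 452.0857] back [107.1122 483.7908]
exp top L,R [566.693  449.8793] [646.1866 460.5929]
exp top shoulder z66 L,R [550.3189 494.2516] [635.1748 505.7051]
err in flask axes mm [-1.899  -0.0548 -2.4685]
edge yaw -4.720292540743813
[0.6861 0.1025 0.27  ] -4.295428033693327
body edge yaw -10.307183771003173
body edge yaw -9.645809295672546
```

Emit:
step_arm([
  [[0,0,0],[0.15,-0.04,-0.06],0.4],
  [[0,0,0],[0.15,-0.04,-0.06],0.4],
  [[0,0,0],[0.15,-0.04,-0.06],0.4],
  [[0,0,0],[0.15,-0.04,-0.06],0.4],
  [[0,0,0],[0.15,-0.04,-0.06],0.4],
  [[0,0,0],[0.15,-0.04,-0.06],0.4],
])

```text
time: 7.4
tcp_pos: [0.5386, 0.1216, 0.1836]
ee_rot: [0.018, 0.964, -0.062, 0.26]
contact_force: [-0.6, 0.4, -0.4]
gripper_width: 0.598
grip_force: 37.1
```

Run:
```python
from h import *
F,T=rot(-7.4,30);goto([.5379,.1215,.1813],T);print(np.abs(get_state()["dq"]).max());print(finish_job())
```

```text
t 7.4 tcp [0.5386 0.1216 0.1836] turn [ 0.0013 -0.003   0.0012] shift cm [-0.1759  0.0218  0.1618] F [-0.6056  0.4286 -0.3578] grip 37.07057297229767 0.5979657488781862
0.002033511595962353
the job is handed in; nothing more can be done
None
```

I handed the job in at 7.4 s with the gripper alone holding the large flask still at the view point, cap end up and growth face square to the lens. The last camera check put it within about 3 mm of the target, and I made one small correction of about 2 mm after that. The small flasks still stood in the rack after the lift, and nothing suggests that the camera or anything else was touched.

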